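Press a block joint in a bench-mounted locking clamp and release it

TASK

Press the two wooden blocks lying between the clamp's jaws tightly edge to edge: squeeze the two handles of the bench-mounted locking pliers together between your fingers until they snap over centre and stay shut, and let go so that the clamp holds the joint by itself for at least one second. Then swing the release lever's tail outward, away from the fixed handle, so that the clamp springs open, and leave the joint closed, the lever back at rest and everything else undisturbed. Squeeze both handles evenly, following them as they close, so that the clamp is not swung round on its swivel mount; be gentle with handles and lever, and do not push the blocks by hand.

Things in the scene. Friction and masses are not known exactly. Their poses are not given: they have to be found in the camera images.
- clamp_base: Fixed base of the clamp (steel foot with post, and behind it a plywood bed 170x150 mm, 30 mm thick). Origin on the table under the swivel post; x points along the tool from the handles to the jaws, y from the moving handle's side to the fixed handle's side, z up. Bed spans x 40 to 210 mm. The clamp works in a level plane, 62 mm above the table.
- clamp_body: Steel body of the locking pliers on the swivel post: head, fixed jaw (at x = 120 mm, on the +y side of the blocks) and fixed handle, a straight bar 10 mm thick (y), 18 mm high (z 53 to 71 mm), from the head back to x = -145 mm, centred on y = +12 mm, its screw end to x = -158 mm. Origin on the table under the swivel axis; axes as clamp_base when mount_angle is 0.
- mount_angle (a joint): Swivel of the whole pliers on the post, rad, held at 0 by a weak spring (5 N m/rad: about 3.5 mm at the grips for 1.2 N). It grows when the handles are pushed to +y, up to 0.2; pushed to -y it meets its stop at -0.05. An uneven squeeze swings it; while squeezing keep it within 0.03 either way. When the lever alone is pulled it may swing to its stop.
- moving_handle: Moving handle, a straight bar 10 mm thick, 18 mm high (z 53 to 71 mm), 150 mm long, on the -y side. Origin on its hinge axis (at x = 0, y = -12 mm of clamp_body, at table height), its x axis runs along the bar towards the hinge, so the bar reaches to x = -150 mm. No part stands outside the handles, so fingers can come down on their outer sides.
- handle_angle (a joint): Moving handle, rad: 0 = open, 0.24 = locked, parallel to the fixed one (over both outer faces, 120 mm behind the hinge: 63 mm open, 34 locked). Closing force there, on each handle: about 5 N at first, 15 to 25 N (it differs) near 0.08, none at 0.175 (dead centre); then it snaps shut and stays. Over 45 N on a handle is too much. The jaw follows the handle; its sprung pad presses the blocks with about 7 N.
- fixed_grip (a point): Middle of the fixed handle's bar, 120 mm behind the swivel axis, 62 mm high: the place to squeeze. Same axes as clamp_body.
- moving_grip (a point): Middle of the moving handle's bar, 120 mm behind its hinge, 62 mm high: the place to squeeze, opposite fixed_grip. Same axes as moving_handle.
- release_lever: Release lever, a dark flat strap lying on top of the moving handle (z 73 to 79 mm) that ends behind the handle in an upright tab 32 mm long (x), 8 mm thick (y) and 36 mm high (z 46 to 82 mm). Origin on its pivot, 85 mm behind the handle's hinge, at table height; x axis along the strap towards the hinge.
- lever_angle (a joint): Lever against the moving handle, rad: 0 = at rest along it (light return spring), up to 0.45 with the tab swung outward to -y. When locked, its nose meets the fixed handle after 0.02; then 5 to 9 N on the tab prises the handles apart (over 25 N is too much). After some 25 to 35 mm of tab travel (lever about 0.14) the handle springs open and carries the tab about 35 mm further to -y.
- lever_tab (a point): Middle of the lever's upright tab, 66 mm high, 190 mm behind the handle's hinge. There is free space on both sides of it: with the clamp locked the fixed handle's screw end stops 16 mm in front of the tab's front edge, so a closed pair of fingers can stand on its +y side and push it to -y.
- narrow_block: Dark finger-jointed wooden block 45x122x26 mm lying flat on the bed beside the fixed jaw. Origin under its middle; its y axis runs lengthwise, its x axis across; it reaches from x = -23 to +20 mm.
- wide_block: Finger-jointed wooden block 48x160x26 mm lying flat on the bed beside the moving jaw, 5 to 9 mm from the narrow block. Origin under its middle; y lengthwise; it reaches from x = -24 to +24 mm, and lies on the +x side of narrow_block. When the two edges meet, its origin is at x = 44 mm in narrow_block's frame.
- glue_bottle: Bystander: white glue bottle, 62x60x205 mm, origin under its middle.
- glue_brush: Bystander: flat brush, 40x199x14 mm, lying; origin under its middle.
- tea_mug: Bystander: white mug, 92x126x95 mm, origin under its middle.
- spanner_17: Bystander: spanner, 41x211x9 mm, lying; origin under its middle.
- wedge_1: Bystander: wooden wedge, 30x100x20 mm, origin under its middle.

How it is judged (in metres and radians):
On the way, in this order (a step that is already met when the one before it is completed fails the run):
1. the handles are locked and, with no finger on the clamp, it presses the closed joint by itself for 0.8 s (value of joint handle_angle above 0.225 rad and contact force between narrow_block and wide_block above 4 N and x of wide_block in the frame of narrow_block between 0.04 and 0.0455 m and angle between the y axis of wide_block and the y axis of narrow_block, either way round below 0.05 rad and contact force between the fingers and clamp_body below 0.2 N and contact force between the fingers and moving_handle below 0.2 N and contact force between the fingers and release_lever below 0.2 N), for 0.8 s.
2. the release lever is swung out by the fingers (value of joint lever_angle above 0.07 rad and contact force between the fingers and release_lever above 0.5 N), for 0.02 s.
3. the clamp has sprung open (value of joint handle_angle below 0.05 rad), for 0.1 s.
At the end, for the whole second after the job is handed in: Clamp open (handle angle under 0.03) and its lever at rest (under 0.06); the two blocks lie still on the bed, edge to edge with a gap under 1.5 mm and parallel within 0.05 rad (value of joint handle_angle below 0.03 rad and value of joint lever_angle below 0.06 rad and x of wide_block in the frame of narrow_block between 0.04 and 0.0455 m and angle between the y axis of wide_block and the y axis of narrow_block, either way round below 0.05 rad and height (world z) of each of wide_block, narrow_block below 0.035 m and linear speed of each of wide_block, narrow_block below 0.02 m/s); the robot touches nothing.
It fails at once if while the fingers squeeze the handles, the pliers are swung round on their mount by more than 0.03 rad to either side ((value of joint mount_angle above 0.03 rad and contact force between the fingers and clamp_body above 0.5 N) or (value of joint mount_angle below -0.03 rad and contact force between the fingers and clamp_body above 0.5 N and contact force between the fingers and release_lever below 0.1 N)).
It fails at once if the handles are squeezed with more than 45 N on a handle (90 N on both together) (contact force between the fingers and clamp_body above 90 N or contact force between the fingers and moving_handle above 45 N).
It fails at once if the release lever is pulled with more than 25 N (contact force between the fingers and release_lever above 25 N).
It fails at once if a block is pushed by hand (contact force between the fingers and narrow_block above 1 N or contact force between the fingers and wide_block above 1 N).
It fails at once if a bystander is moved by more than 25 mm (distance of any of glue_bottle, glue_brush, tea_mug, spanner_17, wedge_1 from where it was at the start of the episode above 0.025 m).
It also fails if it takes over 64 s, if anything falls off the work surface, if the arm or the gripper's body presses on something with over 40 N, if the wrist force passes 120 N, or if a joint passes its speed limit or range.

ROBOT

A 6-joint arm with a two-finger parallel gripper is mounted at the origin on a cart in front of the work surface, level with it; the furniture and walls round the work are solid. World frame = base frame: x ahead of the robot, y to its left, z up, the work surface at z = 0. Lengths are in mm, angles in rad, forces in N, time in s.
With the tool pointing down it reaches from about 350 to 775 mm from the base axis. Payload 7.3 kg.
Tool frame: the origin (TCP) lies on the centre line of the jaws, within the pads' length; the fingertips stand 22 mm ahead of it and the grasp point (between the pads) lies 3 mm ahead of it; x points along the fingers, z is the direction in which the jaws open and shut, and the axes are right-handed (so a half turn about x gives the same grasp; the last joint's range is limited). The gripper opens to 92 mm and grips with 3 to 60 N. Pads are 19 mm wide; open, the fingers measure 130 mm over their backs; the gripper's body (75 mm by 190 mm) begins 47 mm behind the grasp point.
Start: joints at [1.013, 0.342, 1.524, -0, 1.275, -0.146], TCP at [210.123, 481.135, 248.741] pointing down, gripper open.
Joint ranges: [-2.53, 2.53], [-0.77, 2.02], [0.04, 2.7], [-1, 4.14], [0.28, 2.66], [-3.11, 3.11]. Speed limits (rad/s): [2.57, 2.57, 3.14, 3.14, 3.14, 3.14].

INTERFACE

Orientations are given as [roll, pitch, yaw] about the fixed x, y, z axes, in that order (R = Rz(yaw) Ry(pitch) Rx(roll)).
In Python, from plant import readout, imaging, bot gives the robot as it stands.
- The arm moves only by the tool arm_command, never from a script. Its argument "plan" is a list of rows, each an object of numbers: "tx", "ty", "tz": the shift along the tool's x, y, z in cm; "wx", "wy", "wz": the turn, a rotation vector about the tool's x, y, z in rad; "jaw": the opening, from -1 (shut) to 1 (fully open). In form: [{"tx": .., "ty": .., "tz": .., "wx": .., "wy": .., "wz": .., "jaw": ..}, ...]. A call has 1 to 20 rows; each row shifts and turns the commanded pose from where the row before left it, along the tool's axes as they then stand; what a row does not reach is not made up. A row lasts 1/10 s, in which the tool goes at most 50 mm and 8.59 degrees, less where a joint would pass 70% of its speed; a pose out of reach is approached as far as the arm can. A call with a gripper value outside its range is refused whole. The fingers move at their own pace and stop on an object; the grip force is fixed at half the most. Time passes only in rows, so rows that do not move let the fingers close. It gives the time, the measured TCP pose, the force and the opening at its end, in the units of the state.
- readout.get_obs(): the state, without advancing time (a new reading comes with each control period).
- imaging.capture(name): name is "scene" or "top"; returns the picture (400x640x3 uint8, blue, green, red); there is no depth.
- imaging.get_calibration(name): a dict with "fx", "fy", "cx", "cy" (pixels), "position" and "rotation" of the camera in the world. Camera axes: x right, y up, looking along -z (the intrinsics and any distortion apply to the point x, -y, -z); pixel columns grow to the right and rows downward; lengths in mm; the calibration is good to about 2 mm. A picture is of the moment at which its call begins. get_calibration takes no time and is no camera call.
- bot.close_job(): hands the job in, once; it reports no verdict.
The state is a dict: "time": time; "joint_positions": joint angles; "dq": joint speeds; "tau": joint torques, N m; "tool_pos": TCP position; "tcp_rot": TCP orientation; "contact_force": force on the tool from outside, world axes, zero at the start; "moment": the same for the moment, N m; "grip_width": finger opening in mm.
Only numpy, scipy, OpenCV 4.12 (cv2) and the standard library are available. Lean on these libraries where they do the work, as an engineer would, in place of code of your own. Each camera call takes 0.05 s, during which the arm holds its last target.

## Working session

There is one attempt and no reset: what is moved stays moved. The work goes in short steps, Python scripts to look and compute and a tool call to move; the robot and the scene stay as the last step left them, time stands still between calls to the robot, and variables do not carry over. Pictures are saved under pics/ and viewed, and the job is handed in when it is done.

Besides the shell and the picture viewer there is one more tool, called after ">>>" as name(argument=value, ...), one argument or row to a line, values as JSON. arm_command: Moves the arm, as the interface text tells. Its arguments: {"type":"object","properties":{"plan":{"type":"array"}},"required":["plan"]}

```bash
ls; mkdir -p pics
python3 - <<'E'
from plant import readout, imaging, bot
import cv2
print(readout.get_obs())
for n in("scene","top"):
    cv2.imwrite(f"pics/{n}0.png",imaging.capture(n)); print(imaging.get_calibration(n))
E
```

```text
pics
{'time': 0.0, 'joint_positions': array([ 1.01300708e+00,  3.42705293e-01,  1.52502682e+00,  1.39758955e-05,
        1.27539357e+00, -1.45994926e-01]), 'dq': array([ 2.29082467e-03, -1.75293822e-03,  1.45782181e-03, -3.36017054e-04,
       -1.27590098e-03,  7.86290068e-05]), 'tau': array([-2.72114776e-03, -4.31243491e+01, -2.44216651e+01,  7.14393798e-02,
        5.62579965e-02, -1.27126186e-04]), 'tool_pos': array([209.90547856, 480.80072435, 248.0505649 ]), 'tcp_rot': array([ 2.98688033,  1.56926325, -2.13730705]), 'contact_force': array([ 0.12801745, -0.06712648, -0.33058385]), 'moment': array([ 0.00218503, -0.00262597, -0.01556878]), 'grip_width': 91.85630809649538}
{'fx': 407.4474208460411, 'fy': 407.4474208460411, 'cx': 322.61592726025754, 'cy': 198.35088711489988, 'position': array([ -42.85638161, -534.51484019, 1145.97351857]), 'rotation': array([ 0.69519352,  0.01441006, -0.66109608])}
{'fx': 512.9350199631596, 'fy': 512.9350199631596, 'cx': 315.7082325049813, 'cy': 195.83581768758845, 'position': array([ 187.22923084,  190.65267555, 1514.07361287]), 'rotation': array([ 0.23365685, -0.00656225, -1.49587849])}
```

View pics/scene0.png

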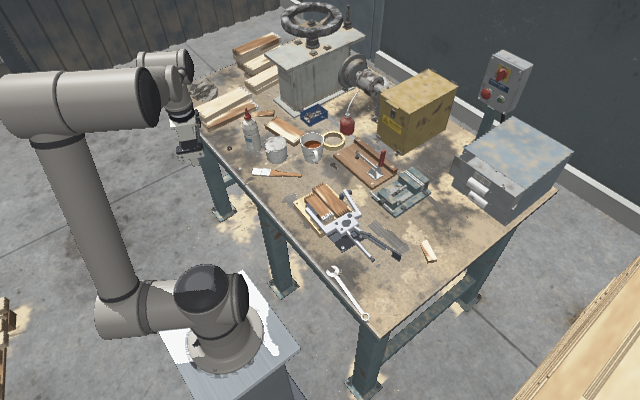

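View pics/top0.png

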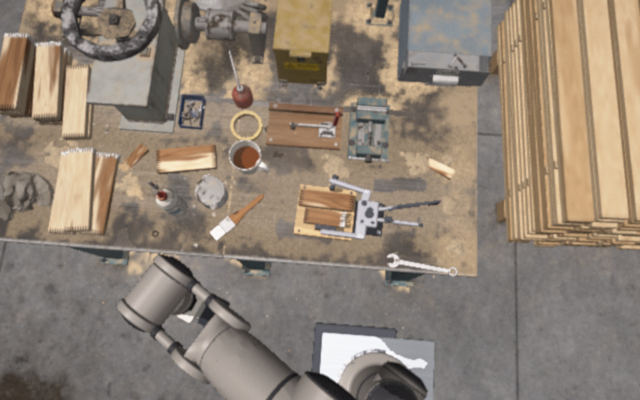

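```bash
cat > h.py <<'E'
import numpy as np, cv2
from plant import readout, imaging, bot
from scipy.spatial.transform import Rotation as R
def ray(n,u,v,z):
    c=imaging.get_calibration(n); d=np.array([(u-c['cx'])/c['fx'],-(v-c['cy'])/c['fy'],-1])
    d=R.from_euler('xyz',c['rotation']).as_matrix()@d; p=np.array(c['position'])
    return p+d*(z-p[2])/d[2]
def proj(n,P):
    c=imaging.get_calibration(n); q=R.from_euler('xyz',c['rotation']).as_matrix().T@(np.array(P)-c['position'])
    return c['cx']+c['fx']*q[0]/-q[2], c['cy']-c['fy']*q[1]/-q[2]
def crop(n,src,out,x0,y0,w,h,s):
    im=cv2.imread(src) if src else imaging.capture(n)
    cv2.imwrite(out,cv2.resize(im[y0:y0+h,x0:x0+w],None,fx=s,fy=s,interpolation=cv2.INTER_CUBIC))
E
python3 - <<'E'
from h import *
crop("top","pics/top0.png","pics/t0c.png",285,165,160,115,5)
crop("scene","pics/scene0.png","pics/s0c.png",290,170,130,110,5)
print(ray("top",395,255,0),ray("top",297,207,30))
E
```

```text
[385.95149016 -39.46439423   0.        ] [502.10965258 260.01888231  30.        ]
```

View pics/t0c.png

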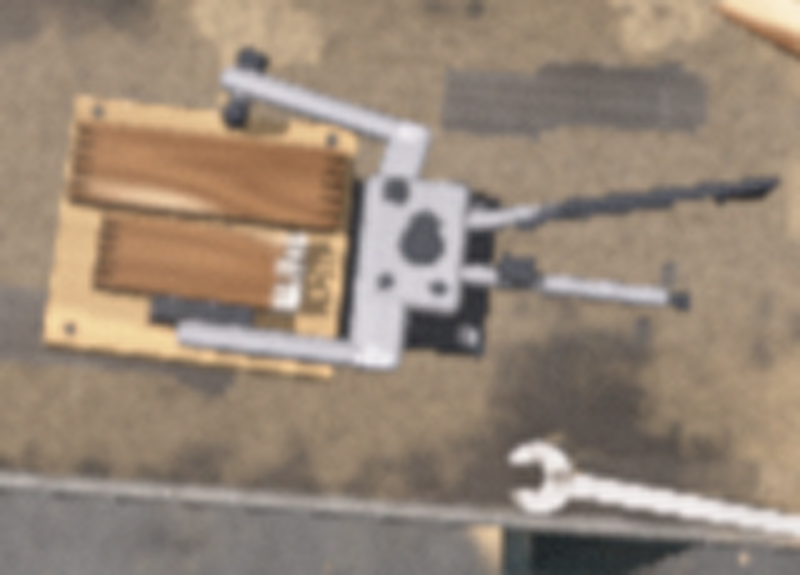

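View pics/s0c.png

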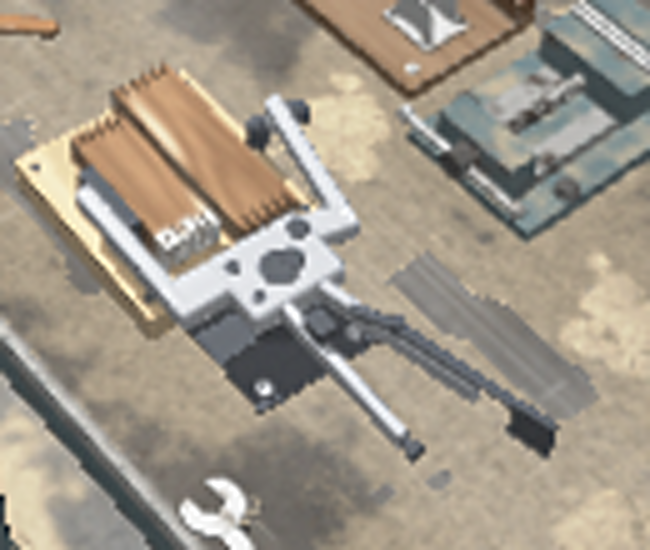

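Run:
```python
from h import *
f=lambda u,v,z: ray("top",285+u/5-.4,165+v/5-.4,z)[:2]
g=lambda u,v,z: ray("scene",290+u/5-.4,170+v/5-.4,z)[:2]
print("bed",*[f(*p,30).round(1) for p in((78,97),(45,345),(330,378),(357,128))])
print("bed scene",*[g(*p,30).round(1) for p in((15,160),(155,330))])
a,b=f(545,284,71),f(660,296,71); print("fixed",a,b,np.degrees(np.arctan2(*(a-b)[::-1])))
print("screw end",f(690,300,66), "scene",g(418,455,62))
print("mov",f(480,219,71),f(530,212,71),"strap",f(550,210,79),f(700,190,79),"tab end",f(777,183,82),f(715,192,82))
a,b=g(300,318,71),g(400,428,71); print("fixed sc",a,b,np.degrees(np.arctan2(*(a-b)[::-1])))
print("tab sc",g(510,405,82),g(556,428,82))
```

```text
bed [572.9 256.3] [422.1 263.3] [415.4  96. ] [566.6  88.8]
bed scene [423.5 264.7] [412.1  87.4]
fixed [472.49510021 -20.91286681] [470.53256862 -86.81774794] 88.29433637691925
screw end [ 470.49454168 -105.0273379 ] scene [ 468.6834046 -104.13922  ]
mov [507.64588378  17.93817622] [513.96151854 -10.61438833] strap [514.19639243 -20.88712929] [ 532.51728118 -106.39774795] tab end [ 539.28804103 -149.76571509] [ 531.27695388 -114.38838828]
fixed sc [473.83688547  14.15969089] [468.73909018 -86.68147731] 87.10600612809863
tab sc [ 527.27469055 -120.82210072] [ 537.62569018 -149.99463341]
```

```bash
cat >> h.py <<'E'
O=np.array([487.8,52.5]); YAW=np.radians(87.8)
def c2w(x,y): c,s=np.cos(YAW),np.sin(YAW); return O+np.array([c*x-s*y,s*x+c*y])
def w2c(p): c,s=np.cos(YAW),np.sin(YAW); d=np.array(p[:2])-O; return np.array([c*d[0]+s*d[1],-s*d[0]+c*d[1]])
def st():
    o=readout.get_obs(); M=R.from_euler('xyz',o['tcp_rot']).as_matrix(); return o,M
def to(P):
    o,M=st(); return (M.T@(np.array(P)-o['tool_pos'])/10).round(2)
E
python3 - <<'E'
from h import *
o,M=st(); print(M.round(3))
P=c2w(-120,-14.5); print(P, to([*P,248]))
for s in(1,-1):
    z=s*np.array([-np.sin(YAW),np.cos(YAW),0]); x=np.array([0,0,-1]); T=np.c_[x,np.cross(z,x),z]
    print(R.from_matrix(M.T@T).as_rotvec())
E
```

```text
[[-0.001 -0.916  0.4  ]
 [-0.001  0.4    0.916]
 [-1.     0.    -0.001]]
[497.6827752 -67.9681732] [  0.05 -48.34 -38.77]
[-1.94421752e+00 -7.39979310e-04 -1.49630476e-03]
[ 1.19737455e+00 -1.35078478e-03  6.68014173e-04]
```

>>> arm_command(
  plan=[
    {"ty": -3.72, "tz": -2.98, "jaw": 1},
    {"ty": -3.72, "tz": -2.98, "jaw": 1},
    {"ty": -3.72, "tz": -2.98, "jaw": 1},
    {"ty": -3.72, "tz": -2.98, "jaw": 1},
    {"ty": -3.72, "tz": -2.98, "jaw": 1},
    {"ty": -3.72, "tz": -2.98, "jaw": 1},
    {"ty": -3.72, "tz": -2.98, "jaw": 1},
    {"ty": -3.72, "tz": -2.98, "jaw": 1},
    {"ty": -3.72, "tz": -2.98, "jaw": 1},
    {"ty": -3.72, "tz": -2.98, "jaw": 1},
    {"ty": -3.72, "tz": -2.98, "jaw": 1},
    {"ty": -3.72, "tz": -2.98, "jaw": 1},
    {"ty": -3.72, "tz": -2.98, "jaw": 1},
  ],
)

```text
invalid input at $.plan[0]: expected keys tx, ty, tz, wx, wy, wz, jaw
```

>>> arm_command(
  plan=[
    {"wx": 0.133, "jaw": 1},
    {"wx": 0.133, "jaw": 1},
    {"wx": 0.133, "jaw": 1},
    {"wx": 0.133, "jaw": 1},
    {"wx": 0.133, "jaw": 1},
    {"wx": 0.133, "jaw": 1},
    {"wx": 0.133, "jaw": 1},
    {"wx": 0.133, "jaw": 1},
    {"wx": 0.133, "jaw": 1},
    {"jaw": 1},
    {"jaw": 1},
  ],
)

```text
invalid input at $.plan[0]: expected keys tx, ty, tz, wx, wy, wz, jaw
```

Run:
```python
from h import *
o,M=st(); print(o); print(M.round(3), w2c(o['tool_pos']), to([*c2w(-120,-14.5),65]))
crop("top",None,"pics/t1.png",285,125,160,120,5)
```

```text
{'time': 0.1, 'joint_positions': array([ 1.01299184e+00,  3.42682018e-01,  1.52492131e+00, -9.73649547e-06,
        1.27540781e+00, -1.45982831e-01]), 'dq': array([-0.00116682, -0.00110431, -0.00150307,  0.00025949, -0.00191561,
        0.00021833]), 'tau': array([ 2.17146473e-03, -4.32002234e+01, -2.44694853e+01,  7.20640831e-02,
        5.25735423e-02, -1.76529170e-06]), 'tool_pos': array([209.94118097, 480.83031687, 248.09946717]), 'tcp_rot': array([ 3.00217361,  1.56937781, -2.12203418]), 'contact_force': array([-0.05799669, -0.18746949,  0.47302361]), 'moment': array([ 0.02006283,  0.03616653, -0.01244276]), 'grip_width': 91.9109310566273}
[[-0.001 -0.916  0.4  ]
 [-0.001  0.4    0.916]
 [-1.     0.    -0.001]] [417.34821033 294.09667629] [ 18.35 -48.34 -38.75]
```

View pics/t1.png

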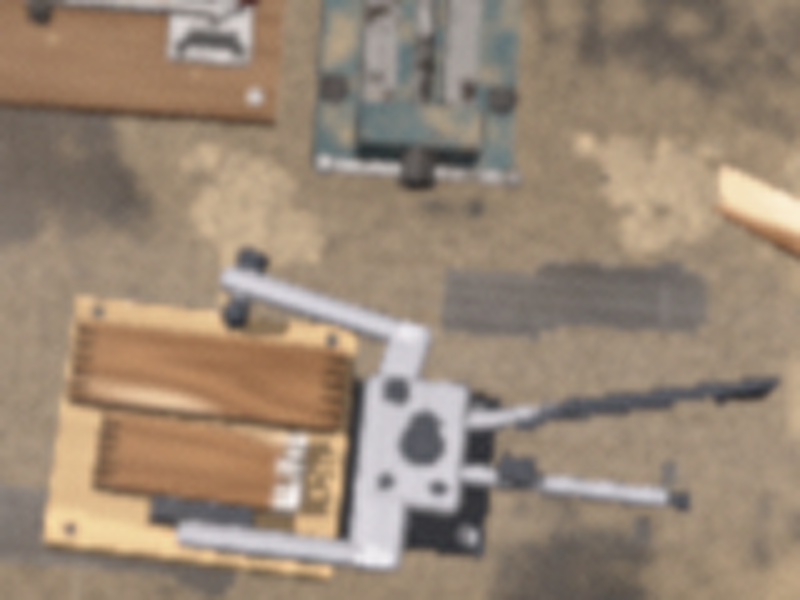

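The call was refused because every row needs all seven keys, so nothing has moved. I'll send it again with full rows.

>>> arm_command(
  plan=[
    {"tx": 0, "ty": -3.72, "tz": -2.98, "wx": 0, "wy": 0, "wz": 0, "jaw": 1},
    {"tx": 0, "ty": -3.72, "tz": -2.98, "wx": 0, "wy": 0, "wz": 0, "jaw": 1},
    {"tx": 0, "ty": -3.72, "tz": -2.98, "wx": 0, "wy": 0, "wz": 0, "jaw": 1},
    {"tx": 0, "ty": -3.72, "tz": -2.98, "wx": 0, "wy": 0, "wz": 0, "jaw": 1},
    {"tx": 0, "ty": -3.72, "tz": -2.98, "wx": 0, "wy": 0, "wz": 0, "jaw": 1},
    {"tx": 0, "ty": -3.72, "tz": -2.98, "wx": 0, "wy": 0, "wz": 0, "jaw": 1},
    {"tx": 0, "ty": -3.72, "tz": -2.98, "wx": 0, "wy": 0, "wz": 0, "jaw": 1},
    {"tx": 0, "ty": -3.72, "tz": -2.98, "wx": 0, "wy": 0, "wz": 0, "jaw": 1},
    {"tx": 0, "ty": -3.72, "tz": -2.98, "wx": 0, "wy": 0, "wz": 0, "jaw": 1},
    {"tx": 0, "ty": -3.72, "tz": -2.98, "wx": 0, "wy": 0, "wz": 0, "jaw": 1},
    {"tx": 0, "ty": -3.72, "tz": -2.98, "wx": 0, "wy": 0, "wz": 0, "jaw": 1},
    {"tx": 0, "ty": -3.72, "tz": -2.98, "wx": 0, "wy": 0, "wz": 0, "jaw": 1},
    {"tx": 0, "ty": -3.72, "tz": -2.98, "wx": 0, "wy": 0, "wz": 0, "jaw": 1},
  ],
)

```text
time: 1.45
tool_pos: [498.7, -69.4, 248.6]
tcp_rot: [0.81, 1.57, 1.968]
contact_force: [1.8, -1.2, 0.2]
grip_width: 92.0
```

>>> arm_command(
  plan=[
    {"tx": 0, "ty": 0, "tz": 0, "wx": 0.133, "wy": 0, "wz": 0, "jaw": 1},
    {"tx": 0, "ty": 0, "tz": 0, "wx": 0.133, "wy": 0, "wz": 0, "jaw": 1},
    {"tx": 0, "ty": 0, "tz": 0, "wx": 0.133, "wy": 0, "wz": 0, "jaw": 1},
    {"tx": 0, "ty": 0, "tz": 0, "wx": 0.133, "wy": 0, "wz": 0, "jaw": 1},
    {"tx": 0, "ty": 0, "tz": 0, "wx": 0.133, "wy": 0, "wz": 0, "jaw": 1},
    {"tx": 0, "ty": 0, "tz": 0, "wx": 0.133, "wy": 0, "wz": 0, "jaw": 1},
    {"tx": 0, "ty": 0, "tz": 0, "wx": 0.133, "wy": 0, "wz": 0, "jaw": 1},
    {"tx": 0, "ty": 0, "tz": 0, "wx": 0.133, "wy": 0, "wz": 0, "jaw": 1},
    {"tx": 0, "ty": 0, "tz": 0, "wx": 0.133, "wy": 0, "wz": 0, "jaw": 1},
    {"tx": 0, "ty": 0, "tz": 0, "wx": 0, "wy": 0, "wz": 0, "jaw": 1},
  ],
)

```text
time: 2.45
tool_pos: [498.1, -67.4, 248.5]
tcp_rot: [2.752, 1.57, 2.712]
contact_force: [0.7, 0.2, 0.1]
grip_width: 92.2
```

Run:
```python
from h import *
o,M=st(); print(o['time'],o['joint_positions'],o['contact_force']); print(M.round(3), w2c(o['tool_pos']), to([*c2w(-120,-14.5),65]))
crop("top",None,"pics/t2.png",285,125,160,120,5)
crop("scene",None,"pics/s2.png",250,70,240,200,3)
```

```text
2.45 [-2.87151292e-01  3.01634438e-01  1.58378645e+00  8.20181146e-05
  1.25671724e+00 -2.48023477e-01] [0.6866557  0.17412124 0.11560717]
[[-0.001  0.039  0.999]
 [ 0.     0.999 -0.039]
 [-1.     0.    -0.001]] [-119.42594257  -14.89613753] [18.35 -0.06 -0.03]
```

View pics/s2.png

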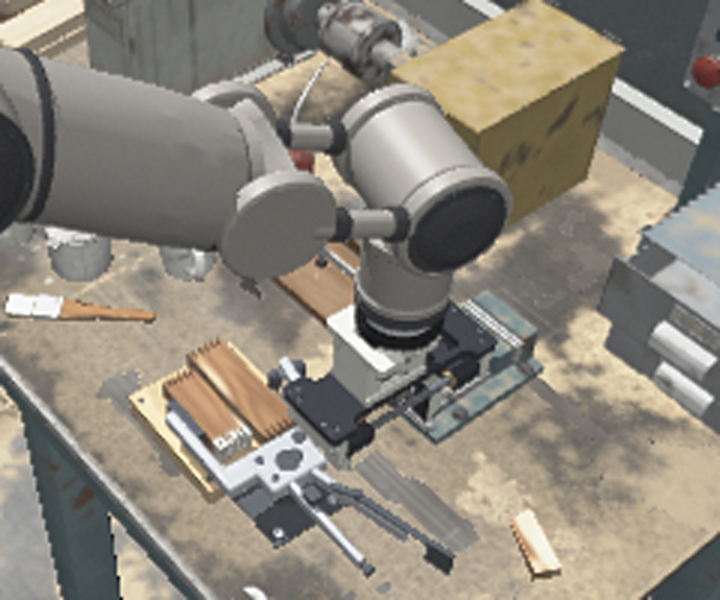

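>>> arm_command(
  plan=[
    {"tx": 4, "ty": 0, "tz": 0, "wx": 0, "wy": 0, "wz": 0, "jaw": 1},
    {"tx": 4, "ty": 0, "tz": 0, "wx": 0, "wy": 0, "wz": 0, "jaw": 1},
    {"tx": 3, "ty": 0, "tz": 0, "wx": 0, "wy": 0, "wz": 0, "jaw": 1},
    {"tx": 2, "ty": 0, "tz": 0, "wx": 0, "wy": 0, "wz": 0, "jaw": 1},
    {"tx": 0, "ty": 0, "tz": 0, "wx": 0, "wy": 0, "wz": 0, "jaw": 1},
  ],
)

```text
time: 3.05
tool_pos: [496.5, -67.0, 116.2]
tcp_rot: [2.88, 1.565, 2.844]
contact_force: [0.6, -1.2, 1.1]
grip_width: 91.9
```

Run:
```python
from h import *
o,M=st(); print(o['time'],o['tool_pos'],o['contact_force']); print(w2c(o['tool_pos']), to([*c2w(-120,-14.5),65]))
crop("top",None,"pics/t3.png",285,125,160,120,5)
crop("scene",None,"pics/s3.png",290,140,130,120,5)
```

```text
3.05 [496.4712601  -66.96388359 116.15639377] [ 0.59725432 -1.17197421  1.0628042 ]
[-119.04295804  -13.25082542] [ 5.11 -0.1   0.15]
```

View pics/s3.png

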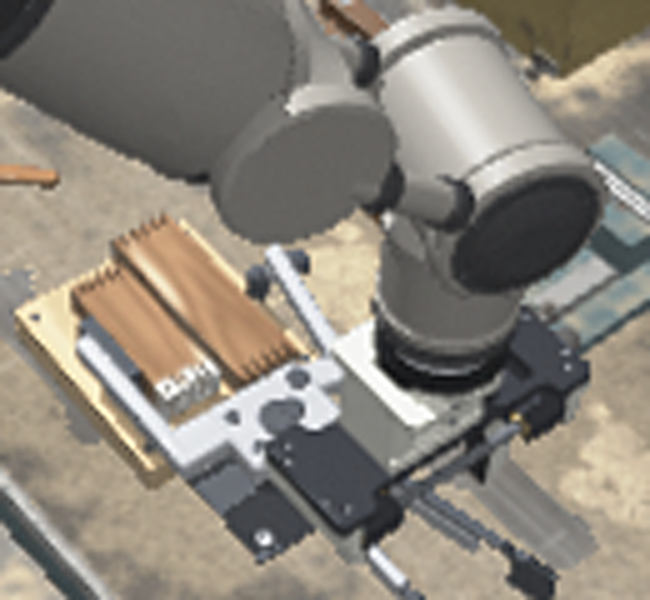

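View pics/t3.png

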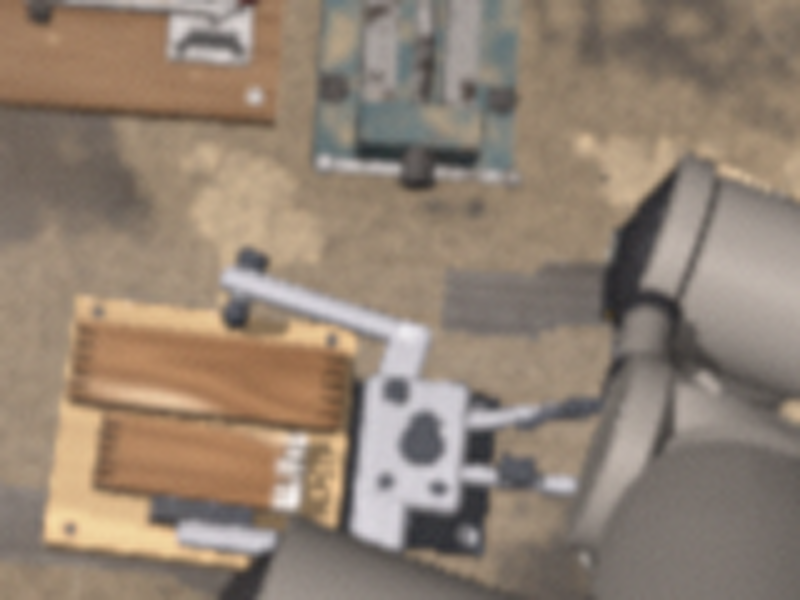

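>>> arm_command(
  plan=[
    {"tx": 1.5, "ty": 0, "tz": 0, "wx": 0, "wy": 0, "wz": 0, "jaw": 1},
    {"tx": 1.5, "ty": 0, "tz": 0, "wx": 0, "wy": 0, "wz": 0, "jaw": 1},
    {"tx": 1.3, "ty": 0, "tz": 0, "wx": 0, "wy": 0, "wz": 0, "jaw": 1},
    {"tx": 1, "ty": 0, "tz": 0, "wx": 0, "wy": 0, "wz": 0, "jaw": 1},
    {"tx": 0, "ty": 0, "tz": 0, "wx": 0, "wy": 0, "wz": 0, "jaw": 1},
    {"tx": 0, "ty": 0, "tz": 0, "wx": 0, "wy": 0, "wz": 0, "jaw": 1},
    {"tx": 0, "ty": 0, "tz": 0, "wx": 0, "wy": 0, "wz": 0, "jaw": 1},
  ],
)

```text
time: 3.85
tool_pos: [498.9, -67.6, 66.6]
tcp_rot: [-0.192, 1.569, -0.23]
contact_force: [0.7, 0.1, 1.2]
grip_width: 91.9
```

Run:
```python
from h import *
o,M=st(); print(o['time'],o['tool_pos'],o['contact_force'],o['moment'],o['grip_width']); print(M.round(3),w2c(o['tool_pos']), to([*c2w(-120,-14.5),65]))
im=imaging.capture("scene")
o,M=st(); print(o['contact_force'])
crop("top",None,"pics/t4.png",285,125,160,120,5)
o,M=st(); print(o['contact_force'],w2c(o['tool_pos']))
cv2.imwrite("pics/s4f.png",im)
crop("scene","pics/s4f.png","pics/s4.png",290,160,130,120,5)
```

```text
3.85 [498.86227564 -67.5969646   66.61658341] [0.6868094  0.06591075 1.20847232] [-0.10028718  0.01555211 -0.00699715] 91.92139429913908
[[ 0.002  0.038  0.999]
 [-0.     0.999 -0.038]
 [-1.    -0.     0.002]] [-119.58378657  -15.66438117] [ 0.16 -0.04 -0.12]
[ 0.15925757 -0.16091103  0.30839592]
[ 0.15414016 -0.75364043 -0.04162895] [-119.52378009  -15.48529152]
```

View pics/s4.png

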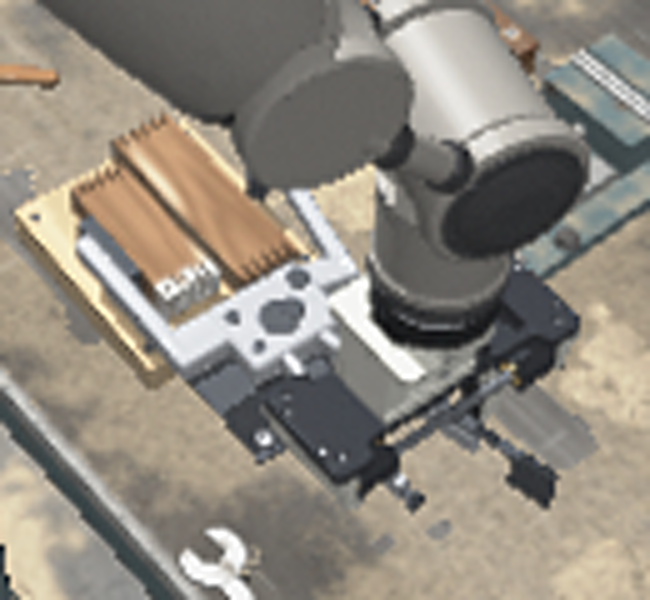

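View pics/t4.png

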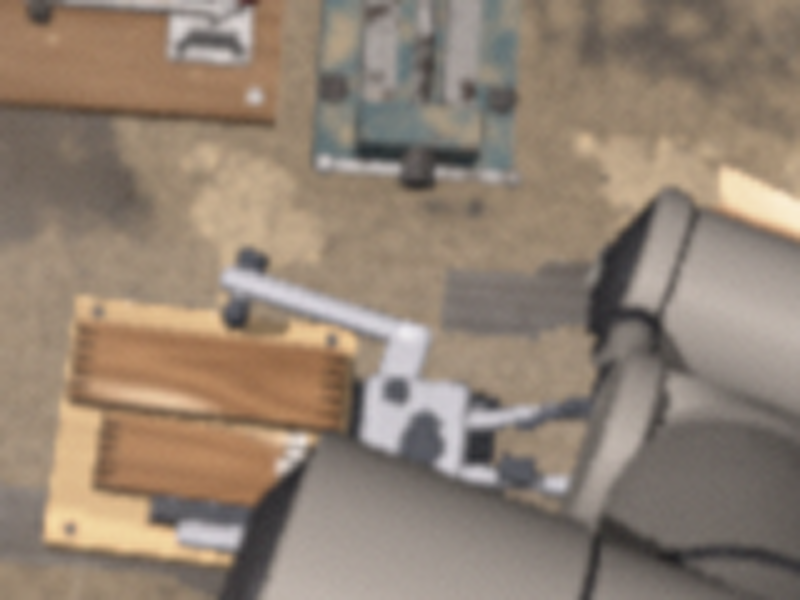

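```bash
cat >> h.py <<'E'
def avg(n=10):
    F=[];P=[]
    for i in range(n):
        imaging.capture("scene"); o,M=st(); F.append(o['contact_force']); P.append(o['tool_pos'])
    F=np.array(F);P=np.mean(P,0); c=w2c(P); w=o['grip_width']
    print("t",round(o['time'],2),"F",F.mean(0).round(2),"sem",(F.std(0)/n**.5).round(2),"z",P[2].round(1),"c",c.round(2),"w",round(w,2),"fixed face",round(c[1]+w/2,2),"mov face",round(c[1]-w/2,2))
E
python3 -c "
from h import *
avg()"
```

```text
t 4.45 F [-0.09  0.17 -0.27] sem [0.09 0.11 0.12] z 65.9 c [-119.46  -15.14] w 91.84 fixed face 30.79 mov face -61.06
```

>>> arm_command(
  plan=[
    {"tx": 0.1, "ty": 0, "tz": -0.05, "wx": 0, "wy": 0, "wz": 0, "jaw": 0.6},
    {"tx": 0.1, "ty": 0, "tz": -0.05, "wx": 0, "wy": 0, "wz": 0, "jaw": 0.55},
    {"tx": 0, "ty": 0, "tz": 0, "wx": 0, "wy": 0, "wz": 0, "jaw": 0.522},
    {"tx": 0, "ty": 0, "tz": 0, "wx": 0, "wy": 0, "wz": 0, "jaw": 0.522},
    {"tx": 0, "ty": 0, "tz": 0, "wx": 0, "wy": 0, "wz": 0, "jaw": 0.522},
  ],
)

```text
time: 4.95
tool_pos: [497.3, -67.4, 63.7]
tcp_rot: [0.302, 1.571, 0.264]
contact_force: [0.4, 0.6, 0.2]
grip_width: 70.1
```

```bash
python3 -c "
from h import *
avg()"
```

```text
t 5.45 F [-0.01  0.06 -0.01] sem [0.13 0.15 0.14] z 63.7 c [-119.44  -14.06] w 69.56 fixed face 20.72 mov face -48.84
```

>>> arm_command(
  plan=[
    {"tx": 0, "ty": 0, "tz": 0.15, "wx": 0, "wy": 0, "wz": 0, "jaw": 0.522},
    {"tx": 0, "ty": 0, "tz": 0.15, "wx": 0, "wy": 0, "wz": 0, "jaw": 0.522},
    {"tx": 0, "ty": 0, "tz": 0, "wx": 0, "wy": 0, "wz": 0, "jaw": 0.522},
  ],
)

```text
time: 5.75
tool_pos: [500.5, -67.5, 63.7]
tcp_rot: [-0.026, 1.57, -0.064]
contact_force: [0.4, 0.4, -0.2]
grip_width: 69.9
```

```bash
python3 -c "
from h import *
avg(12)"
```

```text
t 6.35 F [-0.03 -0.19  0.26] sem [0.11 0.11 0.08] z 63.7 c [-119.44  -17.02] w 69.81 fixed face 17.88 mov face -51.93
```

>>> arm_command(
  plan=[
    {"tx": 0, "ty": 0, "tz": 0.15, "wx": 0, "wy": 0, "wz": 0, "jaw": 0.522},
    {"tx": 0, "ty": 0, "tz": 0, "wx": 0, "wy": 0, "wz": 0, "jaw": 0.522},
    {"tx": 0, "ty": 0, "tz": 0, "wx": 0, "wy": 0, "wz": 0, "jaw": 0.522},
  ],
)

```text
time: 6.65
tool_pos: [501.8, -67.6, 63.7]
tcp_rot: [0.613, 1.571, 0.575]
contact_force: [0.3, -0.3, -0.0]
grip_width: 70.3
```

```bash
python3 -c "
from h import *
avg(12)"
```

```text
t 7.25 F [ 0.06 -0.18  0.06] sem [0.16 0.11 0.16] z 63.7 c [-119.43  -18.55] w 69.89 fixed face 16.39 mov face -53.5
```

>>> arm_command(
  plan=[
    {"tx": 0, "ty": 0, "tz": 0.15, "wx": 0, "wy": 0, "wz": 0, "jaw": 0.522},
    {"tx": 0, "ty": 0, "tz": 0, "wx": 0, "wy": 0, "wz": 0, "jaw": 0.522},
    {"tx": 0, "ty": 0, "tz": 0, "wx": 0, "wy": 0, "wz": 0, "jaw": 0.522},
  ],
)

```text
time: 7.55
tool_pos: [503.2, -67.7, 63.6]
tcp_rot: [2.766, 1.571, 2.728]
contact_force: [-0.6, -1.3, 0.1]
grip_width: 70.2
```

```bash
python3 -c "
from h import *
avg(14)"
```

```text
t 8.25 F [-0.77 -0.57 -0.07] sem [0.11 0.12 0.18] z 63.7 c [-119.44  -20.01] w 69.74 fixed face 14.86 mov face -54.88
```

>>> arm_command(
  plan=[
    {"tx": 0, "ty": 0, "tz": -0.2, "wx": 0, "wy": 0, "wz": 0, "jaw": 0.522},
    {"tx": 0, "ty": 0, "tz": -0.05, "wx": 0, "wy": 0, "wz": 0, "jaw": 0.5},
    {"tx": 0, "ty": 0, "tz": -0.05, "wx": 0, "wy": 0, "wz": 0, "jaw": 0.478},
    {"tx": 0, "ty": 0, "tz": -0.05, "wx": 0, "wy": 0, "wz": 0, "jaw": 0.456},
    {"tx": 0, "ty": 0, "tz": -0.05, "wx": 0, "wy": 0, "wz": 0, "jaw": 0.434},
    {"tx": 0, "ty": 0, "tz": -0.05, "wx": 0, "wy": 0, "wz": 0, "jaw": 0.412},
    {"tx": 0, "ty": 0, "tz": -0.05, "wx": 0, "wy": 0, "wz": 0, "jaw": 0.395},
    {"tx": 0, "ty": 0, "tz": 0, "wx": 0, "wy": 0, "wz": 0, "jaw": 0.395},
  ],
)

```text
time: 9.05
tool_pos: [498.6, -67.5, 63.8]
tcp_rot: [0.095, 1.57, 0.057]
contact_force: [2.1, -0.4, -1.3]
grip_width: 64.1
```

```bash
python3 -c "
from h import *
avg(10)"
```

```text
t 9.55 F [ 2.01 -0.24 -0.82] sem [0.12 0.16 0.22] z 63.8 c [-119.5   -15.31] w 64.35 fixed face 16.87 mov face -47.49
```

Run:
```python
from h import *
im=imaging.capture("scene"); cv2.imwrite("pics/s5f.png",im)
o,M=st();print(o['moment'],o['contact_force'])
a=cv2.imread("pics/s4f.png")
f=lambda i:cv2.resize(i[225:275,350:410],None,fx=6.5,fy=6.5,interpolation=cv2.INTER_CUBIC)
cv2.imwrite("pics/s5.png",np.hstack([f(a),f(im)]))
```

```text
[-0.18119618 -0.3134555  -0.25960572] [ 2.36963362 -1.51646908 -0.79484979]
```

View pics/s5.png

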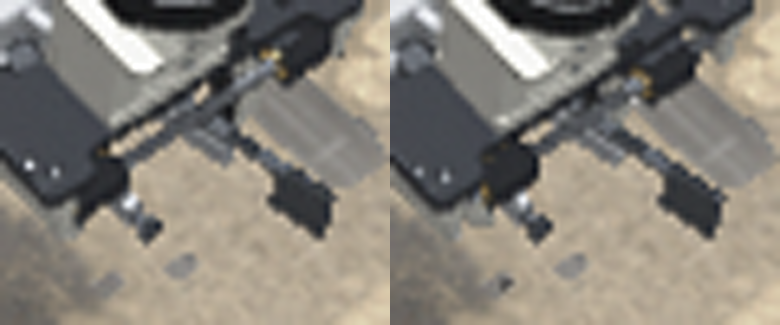

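```bash
cat >> h.py <<'E'
def screw(im):
    g=cv2.cvtColor(im,cv2.COLOR_BGR2GRAY).astype(float)[256:266,368:379]; w=np.clip(110-g,0,None)
    yy,xx=np.mgrid[256:266,368:379]; return (w*xx).sum()/w.sum(),(w*yy).sum()/w.sum(),w.sum()
def scr(n="scene"):
    p=np.array([screw(imaging.capture("scene"))[:2] for _ in range(2)]).mean(0)
    b=ray("scene",*screw(cv2.imread("pics/s4f.png"))[:2],62); q=ray("scene",*p,62)
    print("screw px",p.round(2),"shift clamp mm",(w2c(q)-w2c(b)).round(2))
def tab():
    im=imaging.capture("scene"); r=cv2.cvtColor(im,cv2.COLOR_BGR2GRAY)[225:275,376:410]; print("tab dark px", [ (np.argwhere(r<60).mean(0)[::-1]+[376,225]).round(1)])
E
python3 - <<'E'
from h import *
b=ray("scene",*screw(cv2.imread("pics/s4f.png"))[:2],62); print(w2c(b),[screw(cv2.imread(f"pics/s{k}f.png")) for k in (4,5)])
scr();tab();avg(6)
E
```

```text
[-152.62217251   12.62426218] [(np.float64(372.3378378378378), np.float64(259.4684684684685), np.float64(444.0)), (np.float64(372.125), np.float64(259.30034722222223), np.float64(576.0))]
screw px [372.13 259.31] shift clamp mm [0.82 0.14]
tab dark px [array([390.2, 237.3])]
t 10.05 F [ 2.14 -0.35 -0.26] sem [0.14 0.23 0.18] z 63.8 c [-119.46  -15.1 ] w 64.19 fixed face 17.0 mov face -47.19
```

>>> arm_command(
  plan=[
    {"tx": 0, "ty": 0, "tz": -0.05, "wx": 0, "wy": 0, "wz": 0, "jaw": 0.373},
    {"tx": 0, "ty": 0, "tz": -0.05, "wx": 0, "wy": 0, "wz": 0, "jaw": 0.351},
    {"tx": 0, "ty": 0, "tz": -0.05, "wx": 0, "wy": 0, "wz": 0, "jaw": 0.33},
    {"tx": 0, "ty": 0, "tz": 0, "wx": 0, "wy": 0, "wz": 0, "jaw": 0.33},
  ],
)

```text
time: 10.45
tool_pos: [496.8, -67.4, 63.8]
tcp_rot: [0.196, 1.571, 0.158]
contact_force: [3.2, -0.5, -0.3]
grip_width: 61.0
```

```bash
python3 -c "
from h import *
scr();tab();avg(6)"
```

```text
screw px [372.16 259.31] shift clamp mm [0.74 0.08]
tab dark px [array([389.5, 237.8])]
t 10.9 F [ 3.04 -0.8   0.03] sem [0.25 0.12 0.2 ] z 63.8 c [-119.47  -13.6 ] w 61.17 fixed face 16.98 mov face -44.18
```

Run:
```python
from h import *
im=imaging.capture("scene"); cv2.imwrite("pics/s6f.png",im)
a=cv2.imread("pics/s4f.png")
f=lambda i:cv2.resize(i[225:275,350:410],None,fx=6.5,fy=6.5,interpolation=cv2.INTER_CUBIC)
f2=lambda i:cv2.resize(i[190:240,325:385],None,fx=6.5,fy=6.5,interpolation=cv2.INTER_CUBIC)
f3=lambda i:cv2.resize(i[165:207,330:390],None,fx=6.5,fy=6.5,interpolation=cv2.INTER_CUBIC)
cv2.imwrite("pics/s6.png",np.vstack([np.hstack([f(a),f(im)])]))
t=imaging.capture("top");cv2.imwrite("pics/t6f.png",t); cv2.imwrite("pics/t6.png",cv2.resize(t[165:245,290:410],None,fx=6.5,fy=6.5,interpolation=cv2.INTER_CUBIC))
```

```text
(no output)
```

View pics/s6.png

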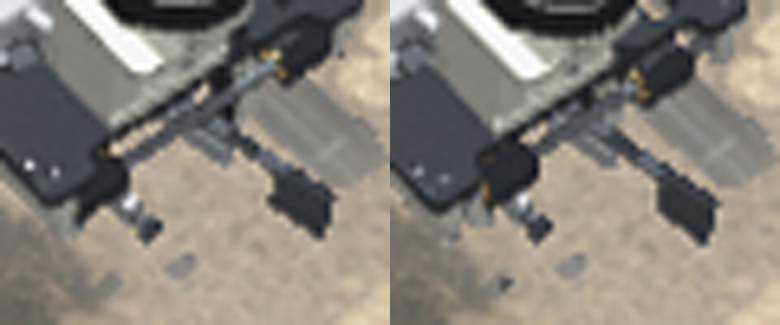

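View pics/t6.png

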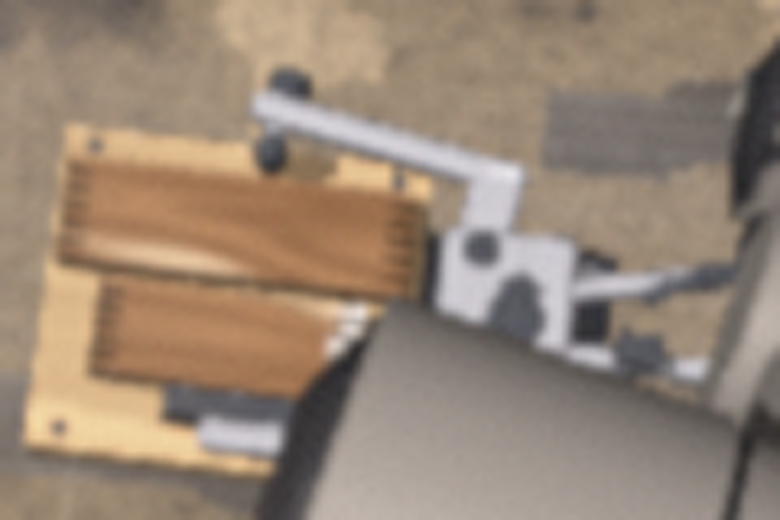

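>>> arm_command(
  plan=[
    {"tx": 0, "ty": 0, "tz": -0.05, "wx": 0, "wy": 0, "wz": 0, "jaw": 0.308},
    {"tx": 0, "ty": 0, "tz": -0.05, "wx": 0, "wy": 0, "wz": 0, "jaw": 0.286},
    {"tx": 0, "ty": 0, "tz": -0.05, "wx": 0, "wy": 0, "wz": 0, "jaw": 0.264},
    {"tx": 0, "ty": 0, "tz": -0.05, "wx": 0, "wy": 0, "wz": 0, "jaw": 0.242},
    {"tx": 0, "ty": 0, "tz": 0, "wx": 0, "wy": 0, "wz": 0, "jaw": 0.242},
  ],
)

```text
time: 11.5
tool_pos: [494.9, -67.3, 63.7]
tcp_rot: [0.093, 1.57, 0.054]
contact_force: [3.8, -1.7, -0.2]
grip_width: 56.8
```

```bash
python3 -c "
from h import *
scr();tab();avg(6)"
```

```text
screw px [372.17 259.3 ] shift clamp mm [0.76 0.03]
tab dark px [array([388.5, 237.7])]
t 11.95 F [ 4.43 -1.01 -0.68] sem [0.21 0.12 0.12] z 63.8 c [-119.5   -11.67] w 57.4 fixed face 17.03 mov face -40.37
```

>>> arm_command(
  plan=[
    {"tx": 0, "ty": 0, "tz": -0.05, "wx": 0, "wy": 0, "wz": 0, "jaw": 0.22},
    {"tx": 0, "ty": 0, "tz": -0.05, "wx": 0, "wy": 0, "wz": 0, "jaw": 0.198},
    {"tx": 0, "ty": 0, "tz": -0.05, "wx": 0, "wy": 0, "wz": 0, "jaw": 0.176},
    {"tx": 0, "ty": 0, "tz": -0.05, "wx": 0, "wy": 0, "wz": 0, "jaw": 0.154},
    {"tx": 0, "ty": 0, "tz": 0, "wx": 0, "wy": 0, "wz": 0, "jaw": 0.154},
  ],
)

```text
time: 12.45
tool_pos: [492.6, -67.2, 63.7]
tcp_rot: [2.702, 1.571, 2.664]
contact_force: [3.1, -1.7, 0.5]
grip_width: 53.2
```

```bash
python3 -c "
from h import *
scr();tab();avg(6)"
```

```text
screw px [372.18 259.28] shift clamp mm [ 0.81 -0.05]
tab dark px [array([387.7, 238.4])]
t 12.9 F [ 3.34 -1.95  0.99] sem [0.19 0.13 0.13] z 63.7 c [-119.48   -9.46] w 52.77 fixed face 16.92 mov face -35.84
```

Tracking well. I'll keep closing past dead centre.

>>> arm_command(
  plan=[
    {"tx": 0, "ty": 0, "tz": -0.05, "wx": 0, "wy": 0, "wz": 0, "jaw": 0.132},
    {"tx": 0, "ty": 0, "tz": -0.05, "wx": 0, "wy": 0, "wz": 0, "jaw": 0.11},
    {"tx": 0, "ty": 0, "tz": -0.05, "wx": 0, "wy": 0, "wz": 0, "jaw": 0.088},
    {"tx": 0, "ty": 0, "tz": -0.05, "wx": 0, "wy": 0, "wz": 0, "jaw": 0.066},
    {"tx": 0, "ty": 0, "tz": 0, "wx": 0, "wy": 0, "wz": 0, "jaw": 0.066},
  ],
)

```text
time: 13.4
tool_pos: [490.6, -67.1, 63.7]
tcp_rot: [2.706, 1.571, 2.669]
contact_force: [2.0, -2.9, 1.0]
grip_width: 49.1
```

```bash
python3 -c "
from h import *
scr();tab();avg(6)"
```

```text
screw px [372.21 259.31] shift clamp mm [ 0.65 -0.05]
tab dark px [array([387.2, 238.6])]
t 13.85 F [ 2.11 -2.65  2.12] sem [0.16 0.24 0.22] z 63.7 c [-119.47   -7.47] w 49.31 fixed face 17.19 mov face -32.13
```

>>> arm_command(
  plan=[
    {"tx": 0, "ty": 0, "tz": -0.05, "wx": 0, "wy": 0, "wz": 0, "jaw": 0.044},
    {"tx": 0, "ty": 0, "tz": -0.05, "wx": 0, "wy": 0, "wz": 0, "jaw": 0.022},
    {"tx": 0, "ty": 0, "tz": -0.05, "wx": 0, "wy": 0, "wz": 0, "jaw": 0.0},
    {"tx": 0, "ty": 0, "tz": -0.05, "wx": 0, "wy": 0, "wz": 0, "jaw": -0.022},
    {"tx": 0, "ty": 0, "tz": 0, "wx": 0, "wy": 0, "wz": 0, "jaw": -0.022},
  ],
)

```text
time: 14.35
tool_pos: [488.3, -67.0, 63.7]
tcp_rot: [3.012, 1.57, 2.974]
contact_force: [0.4, -2.5, 2.9]
grip_width: 45.0
```

```bash
python3 -c "
from h import *
scr();tab();avg(6)"
```

```text
screw px [372.29 259.44] shift clamp mm [0.16 0.07]
tab dark px [array([386.3, 239.3])]
t 14.8 F [-0.54 -2.26  4.23] sem [0.22 0.18 0.13] z 63.7 c [-119.4    -5.31] w 44.77 fixed face 17.08 mov face -27.69
```

>>> arm_command(
  plan=[
    {"tx": 0, "ty": 0, "tz": -0.05, "wx": 0, "wy": 0, "wz": 0, "jaw": -0.044},
    {"tx": 0, "ty": 0, "tz": -0.05, "wx": 0, "wy": 0, "wz": 0, "jaw": -0.066},
    {"tx": 0, "ty": 0, "tz": -0.05, "wx": 0, "wy": 0, "wz": 0, "jaw": -0.088},
    {"tx": 0, "ty": 0, "tz": -0.05, "wx": 0, "wy": 0, "wz": 0, "jaw": -0.11},
    {"tx": 0, "ty": 0, "tz": 0, "wx": 0, "wy": 0, "wz": 0, "jaw": -0.11},
  ],
)

```text
time: 15.3
tool_pos: [486.0, -66.6, 63.3]
tcp_rot: [2.74, 1.569, 2.702]
contact_force: [-2.4, -0.2, 0.3]
grip_width: 40.9
```

```bash
python3 -c "
from h import *
scr();tab();avg(6)
crop('scene',None,'pics/s7.png',340,215,80,60,8)
crop('top',None,'pics/t7.png',285,165,160,115,5)"
```

```text
screw px [372.65 260.07] shift clamp mm [-2.19  0.6 ]
tab dark px [array([385.1, 239.9])]
t 15.75 F [-2.07  0.65 -1.3 ] sem [0.16 0.26 0.2 ] z 63.4 c [-119.15   -3.12] w 40.79 fixed face 17.28 mov face -23.51
```

View pics/s7.png

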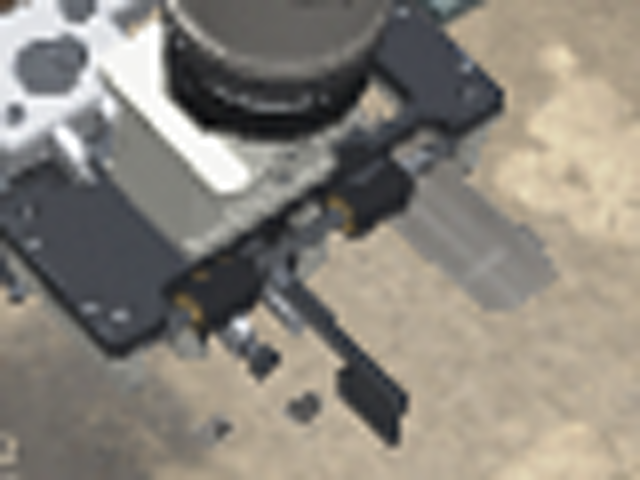

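View pics/t7.png

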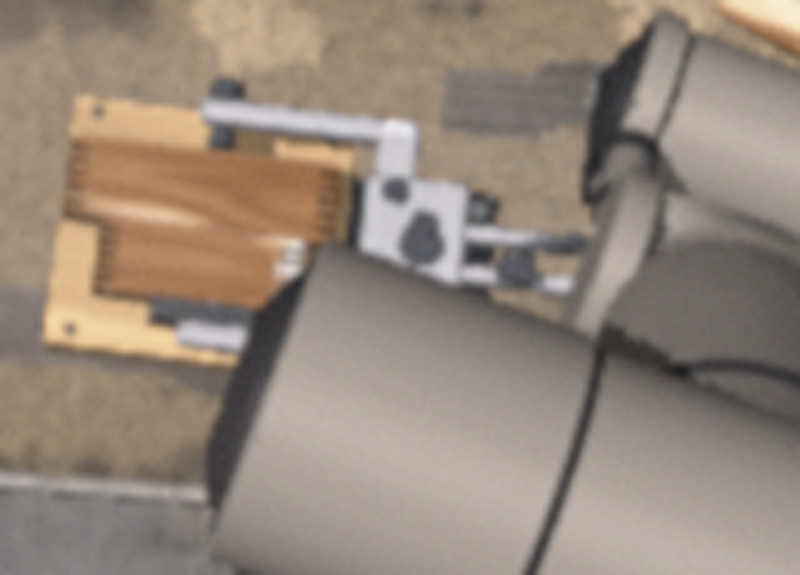

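```bash
python3 -c "
from h import *
a0=0.24
for q in (0,.15,.175,.2,.22,.24):
    a=a0-q
    e=[proj('scene',[*c2w(-x*np.cos(a),-12-x*np.sin(a)),z]) for x,z in((174,82),(206,82),(206,46))]
    print(q,np.round(e,1).tolist(), (np.array(e)*8-[340*8,215*8]).round().tolist())
"
```

```text
0 [[392.8, 248.8], [401.6, 254.6], [400.0, 260.7]] [[422.0, 271.0], [492.0, 316.0], [480.0, 366.0]]
0.15 [[387.4, 254.0], [395.2, 260.8], [393.8, 267.0]] [[379.0, 312.0], [442.0, 367.0], [430.0, 416.0]]
0.175 [[386.4, 254.8], [394.0, 261.8], [392.6, 267.9]] [[371.0, 318.0], [432.0, 374.0], [421.0, 423.0]]
0.2 [[385.4, 255.6], [392.8, 262.8], [391.4, 268.9]] [[363.0, 325.0], [422.0, 382.0], [411.0, 431.0]]
0.22 [[384.5, 256.2], [391.8, 263.5], [390.4, 269.6]] [[356.0, 329.0], [414.0, 388.0], [403.0, 437.0]]
0.24 [[383.7, 256.8], [390.8, 264.2], [389.4, 270.3]] [[349.0, 334.0], [406.0, 394.0], [395.0, 442.0]]
```

>>> arm_command(
  plan=[
    {"tx": 0, "ty": 0, "tz": 0, "wx": 0, "wy": 0, "wz": 0, "jaw": 0.0},
    {"tx": 0, "ty": 0, "tz": 0, "wx": 0, "wy": 0, "wz": 0, "jaw": 0.15},
    {"tx": 0, "ty": 0, "tz": 0, "wx": 0, "wy": 0, "wz": 0, "jaw": 0.35},
    {"tx": 0, "ty": 0, "tz": 0, "wx": 0, "wy": 0, "wz": 0, "jaw": 0.35},
    {"tx": 0, "ty": 0, "tz": 0, "wx": 0, "wy": 0, "wz": 0, "jaw": 0.35},
  ],
)

```text
time: 16.35
tool_pos: [486.9, -67.1, 63.8]
tcp_rot: [-0.045, 1.57, -0.083]
contact_force: [0.1, -0.1, 0.0]
grip_width: 62.1
```

```bash
python3 -c "
from h import *
scr();tab();avg(6)"
```

```text
screw px [372.86 260.11] shift clamp mm [-2.69  0.18]
tab dark px [array([385.4, 239.7])]
t 16.8 F [ 0.27 -0.05  0.11] sem [0.13 0.27 0.24] z 63.7 c [-119.45   -3.55] w 62.09 fixed face 27.49 mov face -34.6
```

>>> arm_command(
  plan=[
    {"tx": -1, "ty": 0, "tz": 0, "wx": 0, "wy": 0, "wz": 0, "jaw": 0.35},
    {"tx": -2, "ty": 0, "tz": 0, "wx": 0, "wy": 0, "wz": 0, "jaw": 0.35},
    {"tx": -4, "ty": 0, "tz": 0, "wx": 0, "wy": 0, "wz": 0, "jaw": 0.35},
    {"tx": -3, "ty": 0, "tz": 0, "wx": 0, "wy": 0, "wz": 0, "jaw": 0.35},
    {"tx": 0, "ty": 0, "tz": 0, "wx": 0, "wy": 0, "wz": 0, "jaw": 0.35},
    {"tx": 0, "ty": -3.5, "tz": -1, "wx": 0, "wy": 0, "wz": 0, "jaw": -1},
    {"tx": 0, "ty": -3.5, "tz": -1, "wx": 0, "wy": 0, "wz": 0, "jaw": -1},
    {"tx": 0, "ty": 0, "tz": 0, "wx": 0, "wy": 0, "wz": 0, "jaw": -1},
    {"tx": 0, "ty": 0, "tz": 0, "wx": 0, "wy": 0, "wz": 0, "jaw": -1},
    {"tx": 0, "ty": 0, "tz": 0, "wx": 0, "wy": 0, "wz": 0, "jaw": -1},
    {"tx": 0, "ty": 0, "tz": 0, "wx": 0, "wy": 0, "wz": 0, "jaw": -1},
  ],
)

```text
time: 17.9
tool_pos: [464.2, -135.3, 163.6]
tcp_rot: [2.172, 1.57, 2.135]
contact_force: [0.6, 0.3, -0.5]
grip_width: 18.6
```

```bash
python3 -c "
from h import *
avg(3)
crop('scene',None,'pics/s8.png',290,160,130,120,5)
crop('top',None,'pics/t8.png',285,165,160,115,5)
print(to([*c2w(-190,19),70]))"
```

```text
t 18.05 F [ 0.29 -0.09 -0.36] sem [0.19 0.15 0.22] z 163.6 c [-188.68   16.29] w 6.63 fixed face 19.6 mov face 12.97
[ 9.37 -0.1  -0.27]
```

View pics/s8.png

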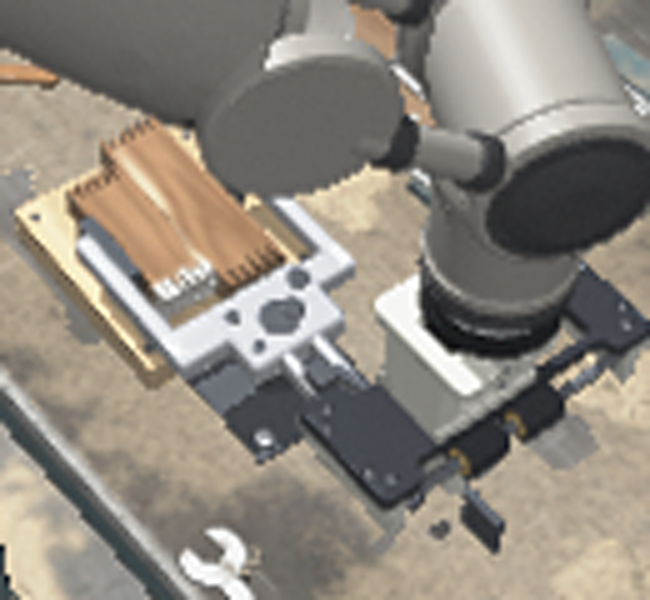

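View pics/t8.png

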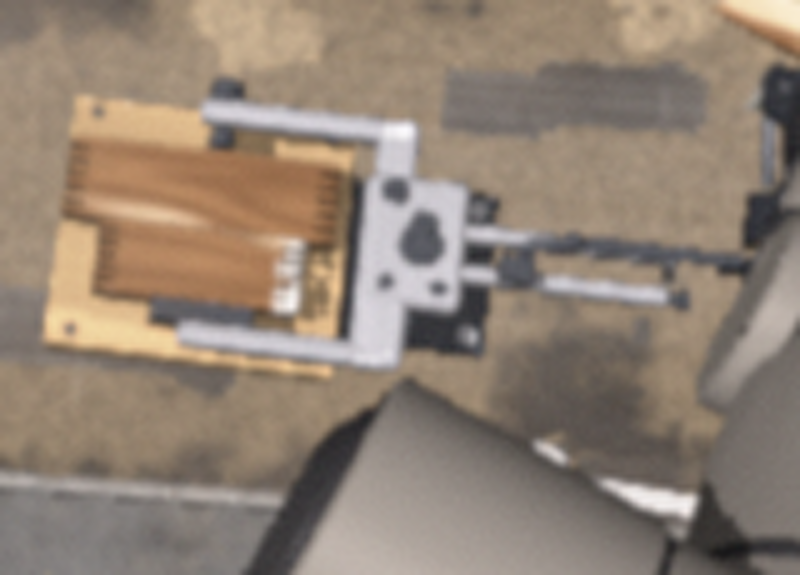

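```bash
python3 -c "
from h import *
f=lambda u,v,z: w2c(ray('top',285+u/5-.4,165+v/5-.4,z))
g=lambda u,v,z: w2c(ray('scene',290+u/5-.4,160+v/5-.4,z))
print(f(600,245,79),f(700,256,79),f(740,262,82))
print(g(503,528,82),g(497,550,46),g(470,490,82))
avg(3);print(to([*c2w(-190,21),70]),st()[1].round(3))"
```

```text
[-102.30759223  -12.06783386] [-159.54100309  -12.21501412] [-181.8206479   -10.68222845]
[-207.5664175    -8.38310002] [-203.45551795  -12.57428745] [-176.06725637   -9.91842895]
t 18.3 F [0.13 0.17 0.14] sem [0.11 0.08 0.33] z 163.7 c [-189.22   16.36] w 0.24 fixed face 16.48 mov face 16.24
[ 9.37 -0.07 -0.46] [[ 0.     0.038  0.999]
 [ 0.     0.999 -0.038]
 [-1.     0.     0.   ]]
```

>>> arm_command(
  plan=[
    {"tx": 0, "ty": 0, "tz": -0.5, "wx": 0, "wy": 0, "wz": 0, "jaw": -1},
    {"tx": 3, "ty": 0, "tz": 0, "wx": 0, "wy": 0, "wz": 0, "jaw": -1},
    {"tx": 3, "ty": 0, "tz": 0, "wx": 0, "wy": 0, "wz": 0, "jaw": -1},
    {"tx": 2, "ty": 0, "tz": 0, "wx": 0, "wy": 0, "wz": 0, "jaw": -1},
    {"tx": 1.6, "ty": 0, "tz": 0, "wx": 0, "wy": 0, "wz": 0, "jaw": -1},
    {"tx": 0, "ty": 0, "tz": 0, "wx": 0, "wy": 0, "wz": 0, "jaw": -1},
    {"tx": 0, "ty": 0, "tz": 0, "wx": 0, "wy": 0, "wz": 0, "jaw": -1},
  ],
)

```text
time: 19.0
tool_pos: [459.0, -136.1, 68.0]
tcp_rot: [2.429, 1.571, 2.391]
contact_force: [-0.2, -0.3, -0.2]
grip_width: 0.3
```

```bash
python3 -c "
from h import *
avg(4)
crop('scene',None,'pics/s9.png',340,190,100,90,6)"
```

```text
t 19.2 F [ 0.38 -0.17  0.05] sem [0.2  0.34 0.33] z 68.6 c [-189.7    20.97] w 0.52 fixed face 21.23 mov face 20.71
```

View pics/s9.png

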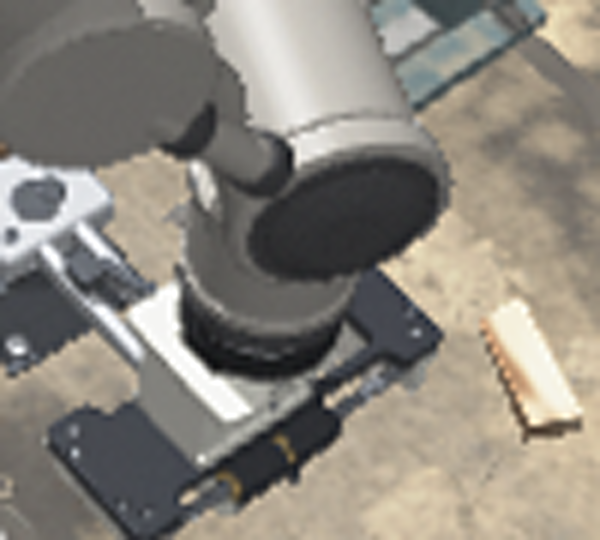

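>>> arm_command(
  plan=[
    {"tx": 0, "ty": 0, "tz": 0.3, "wx": 0, "wy": 0, "wz": 0, "jaw": -1},
    {"tx": 0, "ty": 0, "tz": 0.3, "wx": 0, "wy": 0, "wz": 0, "jaw": -1},
    {"tx": 0, "ty": 0, "tz": 0.2, "wx": 0, "wy": 0, "wz": 0, "jaw": -1},
    {"tx": 0, "ty": 0, "tz": 0.2, "wx": 0, "wy": 0, "wz": 0, "jaw": -1},
    {"tx": 0, "ty": 0, "tz": 0.2, "wx": 0, "wy": 0, "wz": 0, "jaw": -1},
    {"tx": 0, "ty": 0, "tz": 0.2, "wx": 0, "wy": 0, "wz": 0, "jaw": -1},
    {"tx": 0, "ty": 0, "tz": 0.2, "wx": 0, "wy": 0, "wz": 0, "jaw": -1},
    {"tx": 0, "ty": 0, "tz": 0.2, "wx": 0, "wy": 0, "wz": 0, "jaw": -1},
    {"tx": 0, "ty": 0, "tz": 0, "wx": 0, "wy": 0, "wz": 0, "jaw": -1},
  ],
)

```text
time: 20.15
tool_pos: [477.1, -136.5, 67.6]
tcp_rot: [2.3, 1.57, 2.262]
contact_force: [-2.8, 0.6, 0.2]
grip_width: 0.6
```

```bash
python3 -c "
from h import *
avg(5)"
```

```text
t 20.4 F [-1.4   1.31  0.64] sem [0.13 0.27 0.15] z 67.6 c [-189.31    3.55] w 0.37 fixed face 3.74 mov face 3.37
```

>>> arm_command(
  plan=[
    {"tx": 0, "ty": 0, "tz": 0.2, "wx": 0, "wy": 0, "wz": 0, "jaw": -1},
    {"tx": 0, "ty": 0, "tz": 0.2, "wx": 0, "wy": 0, "wz": 0, "jaw": -1},
    {"tx": 0, "ty": 0, "tz": 0.2, "wx": 0, "wy": 0, "wz": 0, "jaw": -1},
    {"tx": 0, "ty": 0, "tz": 0.2, "wx": 0, "wy": 0, "wz": 0, "jaw": -1},
    {"tx": 0, "ty": 0, "tz": 0.2, "wx": 0, "wy": 0, "wz": 0, "jaw": -1},
    {"tx": 0, "ty": 0, "tz": 0.2, "wx": 0, "wy": 0, "wz": 0, "jaw": -1},
    {"tx": 0, "ty": 0, "tz": 0.2, "wx": 0, "wy": 0, "wz": 0, "jaw": -1},
  ],
)

```text
time: 21.1
tool_pos: [490.2, -136.6, 67.4]
tcp_rot: [2.7, 1.568, 2.663]
contact_force: [-5.7, 3.8, 2.1]
grip_width: 0.6
```

```bash
python3 -c "
from h import *
avg(5)"
```

```text
t 21.35 F [-4.31  2.29  1.  ] sem [0.12 0.1  0.1 ] z 67.4 c [-189.01  -10.02] w 0.55 fixed face -9.74 mov face -10.29
```

>>> arm_command(
  plan=[
    {"tx": 0, "ty": 0, "tz": 0.2, "wx": 0, "wy": 0, "wz": 0, "jaw": -1},
    {"tx": 0, "ty": 0, "tz": 0.2, "wx": 0, "wy": 0, "wz": 0, "jaw": -1},
    {"tx": 0, "ty": 0, "tz": 0.2, "wx": 0, "wy": 0, "wz": 0, "jaw": -1},
    {"tx": 0, "ty": 0, "tz": 0.2, "wx": 0, "wy": 0, "wz": 0, "jaw": -1},
    {"tx": 0, "ty": 0, "tz": 0.2, "wx": 0, "wy": 0, "wz": 0, "jaw": -1},
  ],
)

```text
time: 21.85
tool_pos: [501.2, -137.6, 67.6]
tcp_rot: [2.601, 1.571, 2.563]
contact_force: [-2.5, 0.2, -0.6]
grip_width: 0.7
```

```bash
python3 -c "
from h import *
avg(5)
crop('top',None,'pics/t10.png',285,165,160,115,5)"
```

```text
t 22.1 F [-1.53 -0.03 -0.46] sem [0.14 0.32 0.12] z 67.8 c [-189.74  -21.22] w 0.53 fixed face -20.95 mov face -21.49
```

View pics/t10.png

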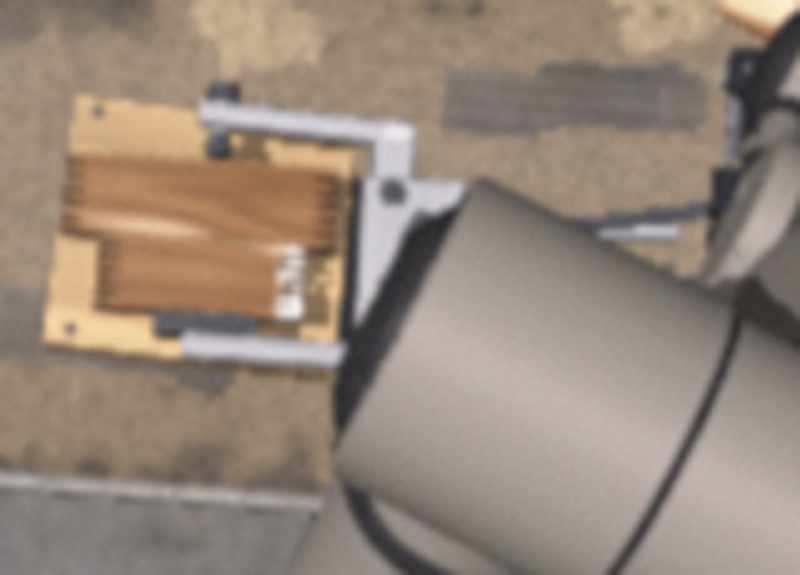

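>>> arm_command(
  plan=[
    {"tx": 0, "ty": 0, "tz": 0.2, "wx": 0, "wy": 0, "wz": 0, "jaw": -1},
    {"tx": 0, "ty": 0, "tz": 0.2, "wx": 0, "wy": 0, "wz": 0, "jaw": -1},
    {"tx": 0, "ty": 0, "tz": 0.2, "wx": 0, "wy": 0, "wz": 0, "jaw": -1},
    {"tx": 0, "ty": 0, "tz": 0, "wx": 0, "wy": 0, "wz": 0, "jaw": -1},
  ],
)

```text
time: 22.55
tool_pos: [507.9, -138.0, 67.9]
tcp_rot: [-0.259, 1.569, -0.297]
contact_force: [-0.5, -0.8, 1.2]
grip_width: 0.4
```

```bash
python3 -c "
from h import *
avg(4)
crop('top',None,'pics/t11.png',285,165,160,115,5)"
```

```text
t 22.75 F [ 0.15  0.12 -0.17] sem [0.21 0.17 0.12] z 67.8 c [-189.53  -26.95] w 0.64 fixed face -26.63 mov face -27.27
```

View pics/t11.png

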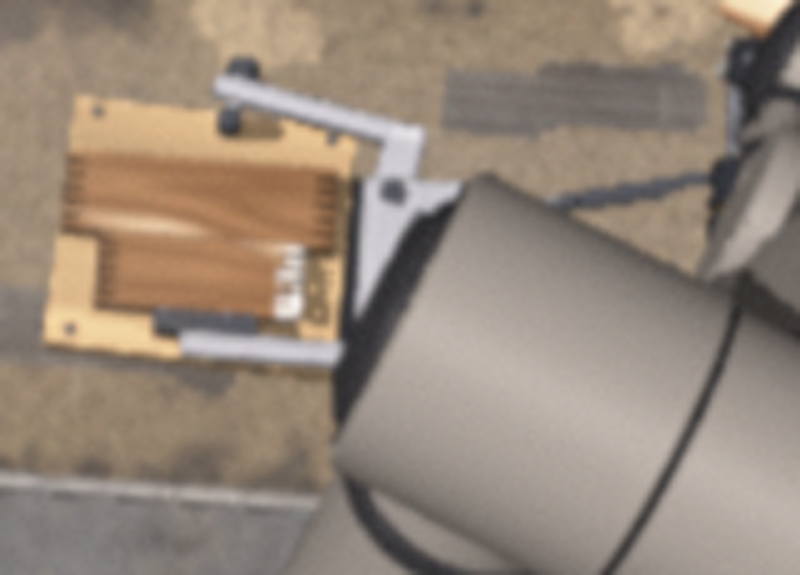

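>>> arm_command(
  plan=[
    {"tx": 0, "ty": 0, "tz": -0.4, "wx": 0, "wy": 0, "wz": 0, "jaw": -1},
    {"tx": 0, "ty": 0, "tz": -0.6, "wx": 0, "wy": 0, "wz": 0, "jaw": -1},
    {"tx": -1, "ty": 0, "tz": 0, "wx": 0, "wy": 0, "wz": 0, "jaw": -1},
    {"tx": -3, "ty": 0, "tz": 0, "wx": 0, "wy": 0, "wz": 0, "jaw": -1},
    {"tx": -4, "ty": 0, "tz": 0, "wx": 0, "wy": 0, "wz": 0, "jaw": -1},
    {"tx": -4, "ty": 0, "tz": 0, "wx": 0, "wy": 0, "wz": 0, "jaw": -1},
    {"tx": -4, "ty": -3, "tz": 0, "wx": 0, "wy": 0, "wz": 0, "jaw": -1},
    {"tx": 0, "ty": -4, "tz": 0, "wx": 0, "wy": 0, "wz": 0, "jaw": -1},
    {"tx": 0, "ty": -4, "tz": 0, "wx": 0, "wy": 0, "wz": 0, "jaw": -1},
    {"tx": 0, "ty": -4, "tz": 0, "wx": 0, "wy": 0, "wz": 0, "jaw": -1},
    {"tx": 0, "ty": -4, "tz": 0, "wx": 0, "wy": 0, "wz": 0, "jaw": -1},
    {"tx": 0, "ty": -4, "tz": 0, "wx": 0, "wy": 0, "wz": 0, "jaw": -1},
    {"tx": 0, "ty": 0, "tz": 0, "wx": 0, "wy": 0, "wz": 0, "jaw": -1},
    {"tx": 0, "ty": 0, "tz": 0, "wx": 0, "wy": 0, "wz": 0, "jaw": -1},
  ],
)

```text
time: 24.2
tool_pos: [487.8, -367.7, 227.8]
tcp_rot: [1.723, 1.57, 1.683]
contact_force: [-0.3, 0.4, -0.4]
grip_width: 0.8
```

```bash
python3 -c "
from h import *
avg(2)
crop('top',None,'pics/t12.png',285,165,160,115,5)
crop('scene',None,'pics/s12.png',290,160,130,120,5)"
```

```text
t 24.3 F [0.56 0.93 0.22] sem [0.19 0.06 0.04] z 228.0 c [-418.69  -16.5 ] w 0.49 fixed face -16.26 mov face -16.75
```

View pics/t12.png

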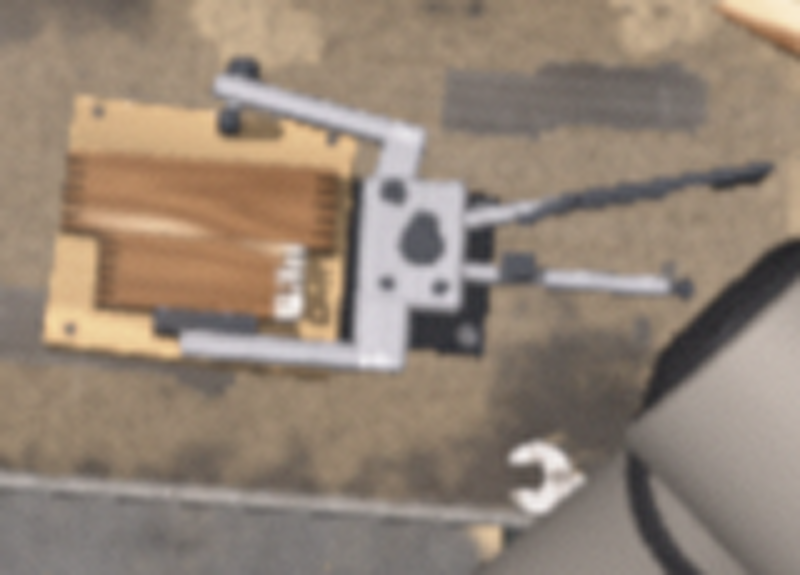

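View pics/s12.png

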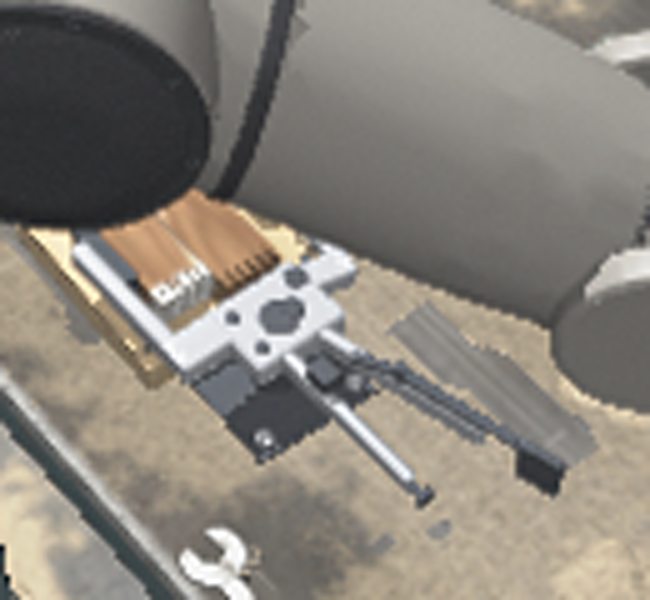

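Run:
```python
from h import *
t=imaging.capture("top"); cv2.imwrite("pics/t13f.png",t)
a=cv2.imread("pics/top0.png"); f=lambda i:cv2.resize(i[183:237,292:362],None,fx=5.5,fy=5.5,interpolation=cv2.INTER_CUBIC)
cv2.imwrite("pics/t13.png",np.hstack([f(a),f(t)]))
# where do pixels differ from the start (bystander check)
d=cv2.absdiff(a,t).max(2)
for x in (315,325,335): print(x,t[190:235,x].sum(1).tolist())
```

```text
315 [539, 522, 521, 508, 498, 461, 405, 369, 361, 367, 392, 395, 398, 410, 401, 395, 380, 408, 487, 567, 572, 498, 420, 399, 373, 380, 402, 406, 415, 410, 396, 378, 368, 378, 387, 361, 296, 294, 372, 421, 417, 440, 512, 573, 580]
325 [549, 543, 540, 528, 518, 503, 462, 401, 355, 361, 373, 360, 346, 346, 375, 393, 408, 392, 374, 385, 433, 459, 430, 410, 398, 386, 383, 404, 418, 416, 415, 392, 374, 364, 373, 362, 339, 308, 286, 280, 330, 473, 565, 613, 606]
335 [333, 319, 367, 469, 523, 532, 505, 444, 374, 341, 348, 342, 340, 350, 357, 357, 348, 341, 359, 379, 399, 388, 393, 427, 429, 408, 398, 382, 379, 384, 391, 386, 376, 362, 354, 359, 363, 344, 302, 290, 269, 316, 462, 567, 611]
```

View pics/t13.png

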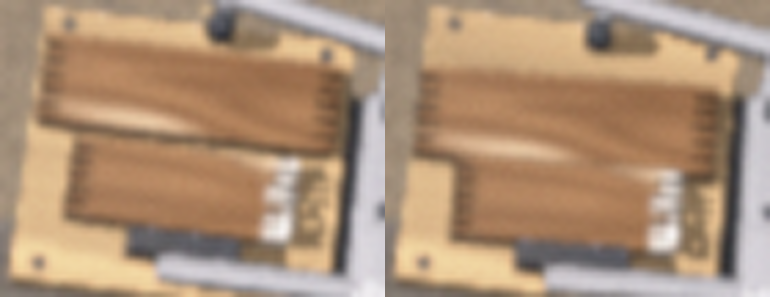

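View pics/t13f.png

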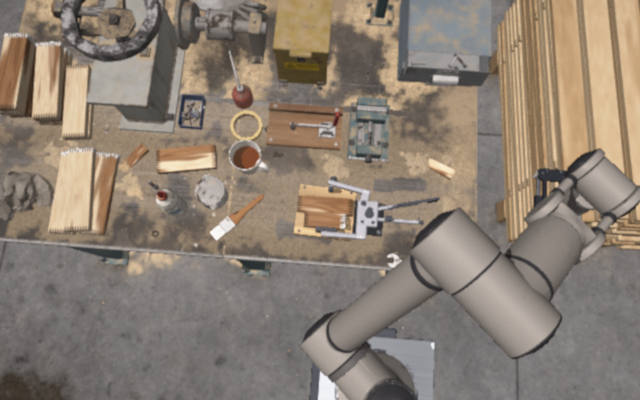

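>>> arm_command(
  plan=[
    {"tx": 0, "ty": 4, "tz": 0, "wx": 0, "wy": 0, "wz": 0, "jaw": -1},
    {"tx": 0, "ty": 4, "tz": 0, "wx": 0, "wy": 0, "wz": 0, "jaw": -1},
    {"tx": 0, "ty": 3, "tz": 0, "wx": 0, "wy": 0, "wz": 0, "jaw": -1},
    {"tx": 0, "ty": 0, "tz": 0, "wx": 0, "wy": 0, "wz": 0, "jaw": -1},
    {"tx": 0, "ty": 0, "tz": 0, "wx": 0, "wy": 0, "wz": 0, "jaw": -1},
    {"tx": 0, "ty": 0, "tz": 0, "wx": 0, "wy": 0, "wz": 0, "jaw": -1},
  ],
)

```text
time: 25.05
tool_pos: [492.7, -257.9, 227.9]
tcp_rot: [-0.858, 1.57, -0.896]
contact_force: [-0.1, -0.5, 0.1]
grip_width: 0.5
```

```bash
python3 -c "
from h import *
avg(6); print(abs(st()[0]['dq']).max())
bot.close_job()"
```

```text
t 25.35 F [-0.09  0.06 -0.12] sem [0.19 0.23 0.25] z 227.6 c [-310.25  -16.55] w 0.37 fixed face -16.37 mov face -16.74
0.004603209181199403
the job is handed in; nothing more can be done
```

The job is done and handed in at about 25 s. I squeezed the handles shut between the fingers, shifting the tool so the finger on the fixed handle stayed put, until they snapped over centre. I then let go, and the clamp held the joint by itself for over 3 s. Last, I pushed the lever tab outward with closed fingers until the clamp sprang open, and withdrew.

**Final checks:**
- **Clamp:** the last pictures show the handles as far apart as at the start, with the lever lying along its handle.
- **Joint:** the blocks lie parallel with no dark gap between them. I judged this by eye and did not measure it in mm.
- **Robot and bystanders:** the force on the tool is about zero. No bystander looks shifted in the top view, but the arm hid part of the spanner. I compared them by eye only.

**What disagreed:**
- **Sideways force:** while squeezing, the wrist showed up to about 4.5 N sideways. The weak mount spring alone would have allowed a clear swing at that force.
- **Camera during the squeeze:** it showed the fixed handle staying within about 1 mm sideways. Friction in the swivel may explain the difference, but I did not confirm that.
- **Swivel at the end:** the pliers rest about 0.03 rad off their starting angle, after swinging under the lever push. The blocks followed the fixed jaw by a few mm.

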